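Hang a stick cooker on the rim of its water-bath tub

TASK

Set up the water bath: pick up the stick cooker and hang it inside the clear tub by its clip, over the wall nearest the robot and snug in that wall's left-hand corner (touching the left end wall, or very nearly) so the bags have room. Push the clip down gently until its orange spring jaw has snapped under the rim and the clip sits fully home - it takes a firm push of up to about 20 N, and 30 N or more cracks the clip - then let go; do not shove the tub about or disturb the jars, the lemon and the timer round it.

Things in the scene. Friction and masses are not known exactly. Their poses are not given: they have to be found in the camera images.
- stick: Stick cooker: upright square column 46 x 46 mm, 185 mm tall, about 0.5 kg, standing on its foot; lower 98 mm steel with dark slots, above black plastic. Origin: centre of the foot's underside; z up. The back (-x side) is a flat face 23 mm from the axis over the full height; the clip sticks out of it. The other three sides are bare.
- stick_grip (a point): Point on the cooker's axis 150 mm above its foot, axes as stick: the middle of the black head, whose four flat sides can be grasped from 120 to 178 mm above the foot. The lip and the tub stay well below it.
- stick_back (a point): Point on the cooker's back face, at mid width, 84 mm above the foot, axes as stick. Near it the clip, a grey bent lip 34 mm wide, juts 18.5 mm out (-x), then turns down. Its level underside, the seat, comes to rest on the rim; it stands 68 to 100 mm above the foot, where the last user left it in its slot: not measured, firm in use. Outer leg: 3 mm thick, 28 mm down from the seat.
- jaw (a joint): Opening (m) of the orange spring jaw, 26 mm wide, inside the lip: 0 at rest (5 mm free beside the back face), up to 0.005. It meets the rim 10 mm before home, opens 2.5 mm as the bead passes (push of 8 to 16 N, the cooker's weight is not enough; keep the back face on the wall) and shuts under it in the last 1 mm before the seat stops hard. Noisy reading.
- tub: Clear plastic tub, outside 180 mm (x) by 260 mm (y) by 115 mm high, 1.5 kg, loose on rubber feet. Origin: centre of its underside; x away from the robot, y to the robot's left, z up. Walls 5 mm: inner faces at x = +-85 mm and y = +-125 mm; floor 7 mm up. Round rim bead 7.5 mm thick, top at z = 115 mm, flush inside, 2.5 mm proud outside. A lug juts 20 mm from each end wall.
- tub_corner (a point): Inner corner of near wall and left end wall at the height of the rim's top (tub frame: x -85, y 125, z 115 mm), axes as tub. Hung home here the cooker's axis lies 23 mm from both inner faces and its foot 68 to 100 mm below this point; the cooker's axes are then parallel to the tub's, the lip outside the near wall.
- spice_1: Bystander: spice jar with red cap and green label, 45 mm across, 106 mm tall; origin at the centre of its base.
- pink_salt: Bystander: pink salt jar, 55 mm across, 92 mm tall; origin at the centre of its base.
- lemon: Bystander: yellow lemon, 78 x 55 x 56 mm; origin at the centre of its underside.
- timer: Bystander: round kitchen timer, red top on white, 65 mm across, 50 mm tall; origin at the centre of its base.

How it is judged:
By the outcome, as a careful person would: the job done as asked, in the order asked, and still so for the second after the job is handed in, with the robot touching nothing.
It also fails if it takes over 61 s, if anything falls off the work surface, if the arm or the gripper's body presses on something with over 40 N, if the wrist force passes 120 N, or if a joint passes its speed limit or range.

ROBOT

A 6-joint arm with a two-finger parallel gripper is mounted at the origin on a cart in front of the work surface, level with it; the furniture and walls round the work are solid. World frame = base frame: x ahead of the robot, y to its left, z up, the work surface at z = 0. Lengths are in mm, angles in rad, forces in N, time in s.
With the tool pointing down it reaches from about 275 to 750 mm from the base axis. Payload 10.2 kg.
Tool frame: the origin (TCP) lies between the finger pads; the fingertips stand 17 mm ahead of it and the grasp point (between the pads) lies 2 mm behind it (tips_ahead is the distance from the TCP to the fingertips, in mm); z points along the fingers, y is the line along which they close (so a half turn about z gives the same grasp; the last joint's range is limited). The gripper opens to 85 mm and grips with 20 to 120 N. Pads are 22 mm wide; open, the fingers measure 114 mm over their backs; the gripper's body (76 mm by 85 mm) begins 54 mm behind the grasp point. The pads swing forward as they close: fully open they stand 13 mm farther back than shut.
Start: joints at [0.905, 0.313, 1.498, -0, 1.331, -0.223], TCP at [224.96, 474.367, 248.294] pointing down, gripper open.
Joint ranges: [-2.94, 2.94], [-0.97, 2.17], [0.19, 2.56], [-1.23, 4.37], [0.02, 3.11], [-2.88, 2.88]. Speed limits (rad/s): [2.39, 2.39, 3.01, 3.14, 3.14, 3.14].

INTERFACE

Orientations are given as a unit quaternion [w, x, y, z].
In Python, from rig import sense, capture, finish_job, boxes_of, tips_ahead gives the robot as it stands.
- The arm moves only by the tool drive_tool, never from a script. Its argument "commands" is text: rows parted by semicolons, each of 7 numbers parted by spaces: the shift along the world's x, y, z in units of 0.1 m (1.0 is 0.1 m), then the turn, a rotation vector about the world's x, y, z in units of pi/4 rad (1.0 is pi/4 rad), then the opening in per cent of the stroke, from 0 (shut) to 100 (fully open). A call has 1 to 20 rows; each row shifts and turns the commanded pose from where the row before left it; what a row does not reach is not made up. A row lasts 1/12 s, in which the tool goes at most 41.7 mm and 7.16 degrees, less where a joint would pass 70% of its speed; a pose out of reach is approached as far as the arm can. A call with a number of a shift or a turn outside -1 to 1 is refused whole. A call with a gripper value outside its range is refused whole. The fingers move at their own pace and stop on an object; "force" is the grip in N (left out, the last holds). Time passes only in rows, so rows that do not move let the fingers close. It gives the time, the measured TCP pose, the force, the opening and the grip force at its end, in the units of the state.
- sense(): the state, without advancing time (a new reading comes with each control period).
- capture(name): name is "scene" or "side" or "wrist"; returns a dict with "pixels" (400x640x3 uint8, blue, green, red), "fov_y" (degrees; the focal length in pixels is half the picture's height over the tangent of half this angle, whatever the lens; pixels are square), "cx", "cy" (the principal point, pixels), "position" and "attitude" of the camera in the world; the wrist camera has in their place "tool_from_camera" (4x4, takes a point from camera to tool coordinates, whose origin is the TCP and whose axes are the flange's). Camera axes: x right, y down, z forward; pixel columns grow to the right and rows downward; lengths in mm; the calibration is good to about 2 mm. The wrist camera is an equidistant fisheye: a pixel r from the principal point sees the ray r / f radians off the axis. A picture is of the moment at which its call begins: read the wrist's pose just before it. There is no depth.
- finish_job(): hands the job in; it is judged then, once.
Trained networks look in a picture, given as the dict that the camera call returned (one of the last four; its "shot" number tells which), for a name from the list of things; names that differ only in an ending like _2 or _b are one class to them, and where a whole thing is asked for, a point or a joint stands for the part that bears it (a point fixed in the world has none). Each returns a list of dicts, best first, with "confidence" (0 to 1); they miss things now and then, are a little off and sometimes report something else, mostly with a low value. They report only what shows in the picture. A call takes as long as a camera call.
- boxes_of(picture, name): "position" ([column, row] in pixels, amid what is visible of it).
The state is a dict: "time_s": time; "joints": joint angles; "dq": joint speeds; "tau": joint torques, N m; "eef_pos": TCP position; "ee_rot": TCP orientation; "force": force on the tool from outside, world axes, zero at the start; "wrist_torque": the same for the moment, N m; "grip_width": opening from 0.0 (shut) to 1.0 (fully open); "grip_force": force on a finger pad.
Only numpy, scipy, OpenCV 4.12 (cv2) and the standard library are available. Lean on these libraries where they do the work, as an engineer would, in place of code of your own. Each camera call takes 0.05 s, during which the arm holds its last target. There are 200 camera calls.

## Working session

There is one attempt and no reset: what is moved stays moved. The work goes in short steps, Python scripts to look and compute and a tool call to move; the robot and the scene stay as the last step left them, time stands still between calls to the robot, and variables do not carry over. Pictures are saved under pics/ and viewed, at most 10 in all, crops included, and the job is handed in when it is done.

Besides the shell and the picture viewer there is one more tool, called after "Emit:" as name(argument=value, ...) on one line, values as JSON. drive_tool: Moves the arm, as the interface text tells. Shifts and turns lie within -1 to 1; 1 stands for 0.1 m of shift or pi/4 rad of turn. Its arguments: {"type":"object","properties":{"commands":{"type":"string"},"force":{"type":"number"}},"required":["commands"]}

```bash
ls; mkdir -p pics; python3 - <<'E'
from rig import *
import cv2,numpy as np,pickle
s=sense();print(s)
D={}
for n in ("scene","side","wrist"):
    p=capture(n);D[n]=p;cv2.imwrite(f"pics/{n}0.png",p["pixels"])
    print(n,{k:v for k,v in p.items() if k!="pixels"})
    for o in ("stick","tub","spice_1","pink_salt","lemon","timer","stick_back","stick_grip","tub_corner"):
        print(o,[(b["position"],round(b["confidence"],2)) for b in boxes_of(p,o)][:2])
pickle.dump(D,open("d0.pkl","wb"))
a=np.hstack([D["scene"]["pixels"]]);
E
```

```text
pics
{'time_s': 0.0, 'joints': array([ 9.04621900e-01,  3.13425752e-01,  1.49842249e+00,  4.45558677e-06,
        1.33101768e+00, -2.23396099e-01]), 'dq': array([ 0.00026808,  0.00091624,  0.00052694,  0.00080483, -0.00052345,
        0.00045383]), 'tau': array([ 2.55791947e-04, -4.12271690e+01, -2.59736019e+01, -1.06617611e-04,
        4.19959193e-03, -1.67533648e-05]), 'eef_pos': array([224.79616772, 474.17798704, 247.75296757]), 'ee_rot': array([-2.75875640e-04,  2.19585566e-01,  9.75593037e-01, -5.73764115e-04]), 'force': array([-0.17622955,  0.22401718, -0.92813086]), 'wrist_torque': array([-0.00079553, -0.00274275,  0.02606869]), 'grip_force': 0.0, 'grip_width': 1.0047957638294722}
scene {'fov_y': 47.22065904570489, 'cx': 323.87864720746825, 'cy': 202.98252286990936, 'position': array([ 201.49714784, -496.68961794,  903.15034409]), 'attitude': array([-0.33292061,  0.90653378, -0.24572276,  0.08355057]), 'shot': 1}
stick [([267.5, 168.7], 0.97)]
tub [([459.0, 285.9], 0.8)]
spice_1 [([317.3, 174.8], 0.62)]
pink_salt [([305.7, 157.7], 0.9)]
lemon []
timer [([293.8, 148.2], 0.56)]

[... 545 characters left out ...]
)]
timer [([281.4, 289.3], 0.96)]
stick_back [([342.5, 243.1], 0.94)]
stick_grip [([342.7, 243.7], 0.57)]
tub_corner [([284.8, 144.8], 0.72)]
wrist {'fov_y': 65.70646984690485, 'cx': 322.48166029993246, 'cy': 197.1591070177126, 'tool_from_camera': array([[ 3.69924127e-04, -9.62455736e-01, -2.71438426e-01,
         6.99320864e+01],
       [ 9.99999530e-01,  5.99432705e-04, -7.62616760e-04,
        -4.74794049e-01],
       [ 8.96693945e-04, -2.71438016e-01,  9.62455505e-01,
        -1.25892492e+02],
       [ 0.00000000e+00,  0.00000000e+00,  0.00000000e+00,
         1.00000000e+00]]), 'shot': 3}
stick []
tub []
spice_1 []
pink_salt []
lemon []
timer []
stick_back []
stick_grip []
tub_corner []
```

```bash
python3 - <<'E'
import cv2,pickle
D=pickle.load(open("d0.pkl","rb"))
a=D["scene"]["pixels"][90:390,190:590];cv2.imwrite("pics/s1.png",cv2.resize(a,None,fx=2,fy=2,interpolation=cv2.INTER_CUBIC))
a=D["side"]["pixels"][70:330,170:430];cv2.imwrite("pics/s2.png",cv2.resize(a,(600,600),interpolation=cv2.INTER_CUBIC))
E
```

```text
(no output)
```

View pics/s1.png

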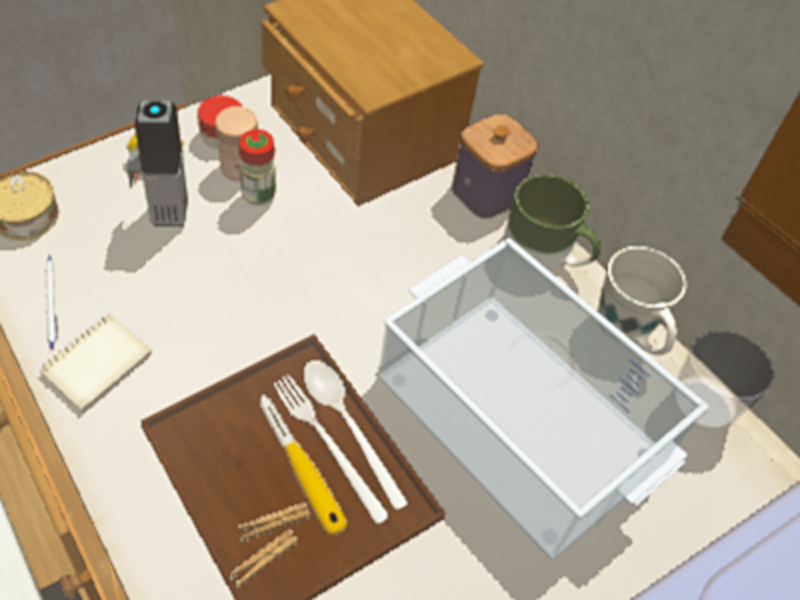

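View pics/s2.png

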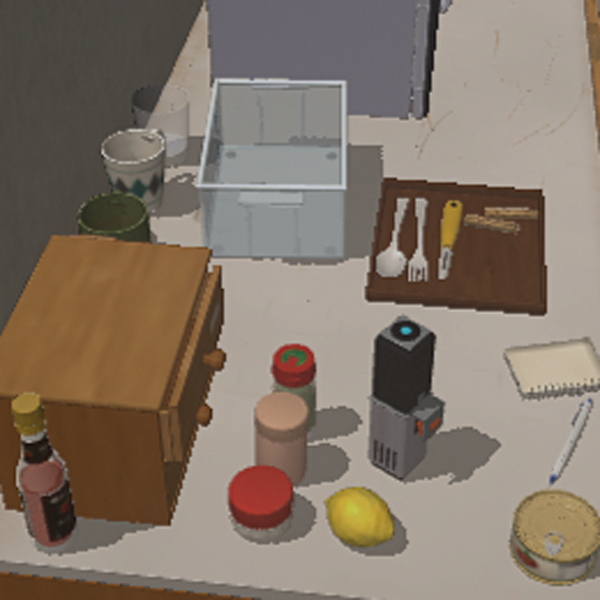

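Scene: tub rim corners at crop (387,321), (509,242), (706,407), (582,513); stick at (160,160), jars behind it. Side: stick at crop (405,400) with clip facing right and toward the camera, lemon, salt and spice close on its left, rim corners (346,186), (200,187), (218,82), (346,82).

```bash
cat > h.py <<'E'
import numpy as np,cv2
from scipy.spatial.transform import Rotation as R
from scipy.optimize import least_squares
def rot(q): return R.from_quat([q[1],q[2],q[3],q[0]])
def pose(p,s=None):
    """camera R,t in world"""
    if "position" in p: return rot(p["attitude"]).as_matrix(),np.array(p["position"])
    T=p["tool_from_camera"];Rt=rot(s["ee_rot"]).as_matrix()
    return Rt@T[:3,:3],Rt@T[:3,3]+s["eef_pos"]
def proj(p,X,s=None):
    Rc,t=pose(p,s);c=(np.atleast_2d(X)-t)@Rc
    f=200/np.tan(np.radians(p["fov_y"])/2)
    if "position" in p: uv=f*c[:,:2]/c[:,2:]
    else:
        r=np.linalg.norm(c[:,:2],axis=1);th=np.arctan2(r,c[:,2]);uv=f*(th/np.maximum(r,1e-9))[:,None]*c[:,:2]
    return uv+[p["cx"],p["cy"]]
def onplane(p,uv,z,s=None):
    Rc,t=pose(p,s);f=200/np.tan(np.radians(p["fov_y"])/2)
    d=(np.array(uv)-[p["cx"],p["cy"]])/f
    if "position" in p: ray=np.array([d[0],d[1],1])
    else:
        r=np.hypot(*d);ray=np.array([d[0]/r*np.sin(r),d[1]/r*np.sin(r),np.cos(r)])
    w=Rc@ray;return t+w*(z-t[2])/w[2]
def place(M,v): # v=x,y,yaw ; M model points
    c,s_=np.cos(v[2]),np.sin(v[2]);M=np.atleast_2d(M)
    return np.c_[c*M[:,0]-s_*M[:,1]+v[0],s_*M[:,0]+c*M[:,1]+v[1],M[:,2]]
E
python3 - <<'E'
from h import *
import pickle
D=pickle.load(open("d0.pkl","rb"));S,Q=D["scene"],D["side"]
sc=lambda L:np.array(L)/2+[190,90]
sd=lambda L:np.array(L)*260/600+[170,70]
tub=np.array([[-88,128,115],[88,128,115],[88,-128,115],[-88,-128,115.]])
a=sc([(387,321),(509,242),(706,407),(582,513)]);b=sd([(346,186),(200,187),(218,82),(346,82)])
f=lambda v:np.r_[(proj(S,place(tub,v))-a).ravel(),(proj(Q,place(tub,v))-b).ravel()]
r=least_squares(f,[450,0,0]);print("tub",r.x,r.fun.round(1))
h=23;st=np.array([[-h,-h,0],[h,-h,0],[h,h,0],[-h,h,0],[-h,-h,185],[h,-h,185],[h,h,185],[-h,h,185.]])
# side: bottom left(h,h), bottom front(-h,h); top left, front, right, back
print([onplane(Q,sd([c])[0],0).round(0) for c in [(371,467),(406,479)]])
b=sd([(371,467),(406,479),(373,335),(406,348),(434,332),(406,318)]);iq=[2,3,6,7,4,5]
f=lambda v:(proj(Q,place(st,v))[iq]-b).ravel()
r=least_squares(f,[400,400,-.6]);print("stick",r.x,r.fun.round(1))
print("in scene crop",((proj(S,place(st,r.x))-[190,90])*2).round(0).tolist())
for o,p,z in [("spice",(294,360),106),("salt",(282,410),92),("timer",(261,490),50),("lemon",(360,516),28)]:
    print(o,onplane(Q,sd([p])[0],z).round(0))
for o,p,z in [("spice",(257,141),106),("salt",(236,120),92)]:
    print(o,onplane(S,sc([p])[0],z).round(0))
E
```

```text
tub [ 6.71502135e+02 -2.08848789e+02  1.15257058e-01] [ 0.8  0.1 -0.4 -0.4 -1.  -0.6 -0.6 -0.3 -0.4 -0.8  0.7 -2.1  0.2 -1.6
 -0.6 -0.8]
[array([500., 261.,   0.]), array([462., 273.,   0.])]
stick [472.48695151 250.59902043  -0.58773974] [-1.6 -1.3 -1.9  2.9 -0.  -0.8  2.1  2.9  2.6 -0.8 -1.5 -3.6]
in scene crop [[149.0, 227.0], [184.0, 229.0], [189.0, 202.0], [154.0, 201.0], [131.0, 123.0], [171.0, 124.0], [176.0, 97.0], [137.0, 96.0]]
spice [587. 220. 106.]
salt [591. 279.  92.]
timer [601. 349.  50.]
lemon [503. 351.  28.]
spice [588. 216. 106.]
salt [590. 275.  92.]
```

Emit:
drive_tool(commands="0 0 0.3 0 0 0 100;0 0 0.3 0 0 0 100;.155 -.14 .05 0 0 -.135 100;.155 -.14 .05 0 0 -.135 100;.155 -.14 .05 0 0 -.135 100;.155 -.14 .05 0 0 -.135 100;.155 -.14 .05 0 0 -.135 100;.155 -.14 .05 0 0 -.135 100;.155 -.14 .05 0 0 -.135 100;.155 -.14 .05 0 0 -.135 100;.155 -.14 .05 0 0 -.135 100;.155 -.14 .05 0 0 -.135 100;.155 -.14 .05 0 0 -.135 100;.155 -.14 .05 0 0 -.135 100;.155 -.14 .05 0 0 -.135 100;.155 -.14 .05 0 0 -.135 100;.155 -.14 .05 0 0 -.135 100;.155 -.14 .05 0 0 -.135 100")

```text
time_s: 3.0
eef_pos: [473.6, 249.6, 388.6]
ee_rot: [-0.0, 0.878, 0.478, 0.0]
force: [-0.5, 0.6, -0.2]
grip_width: 1.002
grip_force: 0.0
```

```bash
python3 - <<'E'
from rig import *
from h import *
import pickle
s=sense();p=capture("wrist");pickle.dump((s,p),open("w1.pkl","wb"))
print(s["time_s"],s["eef_pos"],R.as_euler(rot(s["ee_rot"]),"ZYX",degrees=True),s["joints"])
for o in ("stick","stick_back","stick_grip"): print(o,[(b["position"],round(b["confidence"],2)) for b in boxes_of(p,o)][:2])
print(proj(p,[[473,250,0],[473,250,185]],s))
cv2.imwrite("pics/w1.png",cv2.resize(p["pixels"],(800,500)))
E
```

```text
3.0 [473.61605601 249.5737509  388.56323136] [ 5.71262741e+01 -3.30756294e-03  1.79999222e+02] [2.65977110e-01 2.84442061e-01 1.17779058e+00 2.85982772e-05
 1.67930796e+00 8.39734963e-01]
stick [([314.6, 167.7], 0.64)]
stick_back []
stick_grip [([318.4, 166.7], 0.85)]
[[322.64016985 152.52649314]
 [322.72730414 174.91707236]]
```

View pics/w1.png

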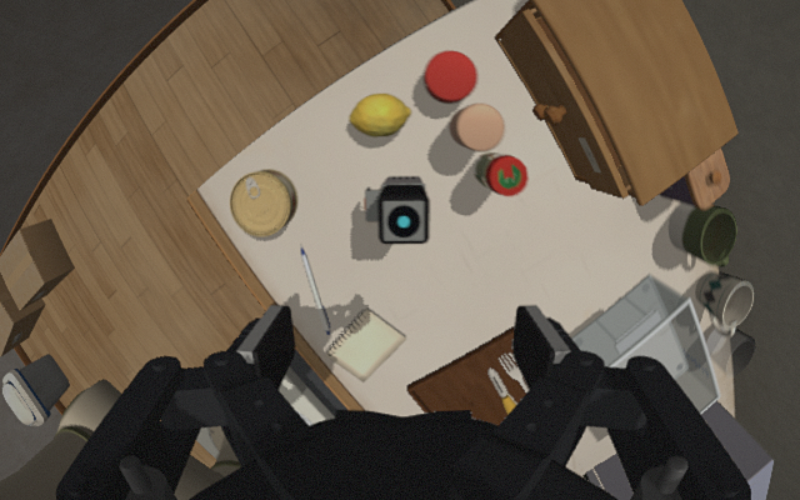

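Stick centred at (404,222) in the view, nearly aligned with the fingers, clip to its left as expected. Zoom for precise corners.

```bash
python3 - <<'E'
import cv2,pickle
s,p=pickle.load(open("w1.pkl","rb"))
cv2.imwrite("pics/w1z.png",cv2.resize(p["pixels"][130:205,280:360],None,fx=8,fy=8,interpolation=cv2.INTER_CUBIC))
E
```

```text
(no output)
```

View pics/w1z.png

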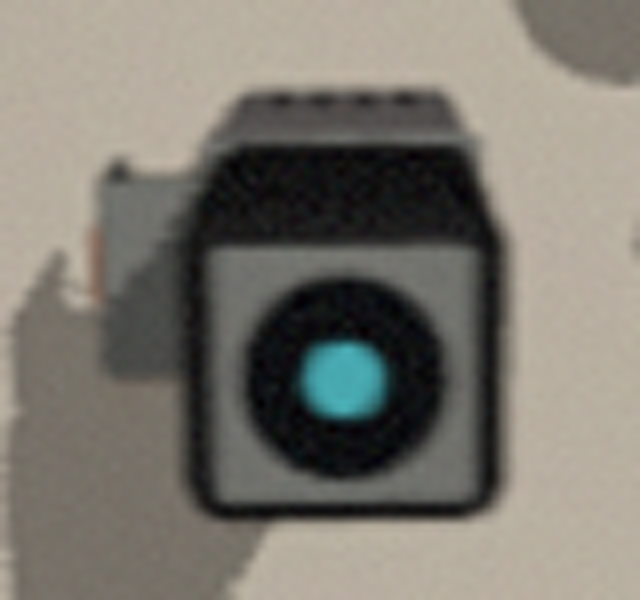

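```bash
python3 - <<'E'
from h import *
import pickle
s,p=pickle.load(open("w1.pkl","rb"))
W=lambda L:np.array(L)/8+[280,130]-0.44
print("top c",onplane(p,W((344,379)),185,s), pose(p,s)[1])
h=23;M=np.array([[-h,-h,185],[h,-h,185],[-h,h,0],[h,h,0]])
obs=W([(187,518),(503,518),(242,95),(452,95)])
f=lambda v:(proj(p,place(M,v),s)-obs).ravel()
r=least_squares(f,[473,250,-.57]);print(r.x,np.degrees(r.x[2]),r.fun.round(2))
f2=lambda v:np.r_[f(v[:3]),(proj(p,place([[-44.5,-17,v[3]],[-44.5,17,v[3]]],v),s)-W([(102,378),(102,178)])).ravel()]
f3=lambda v:np.r_[f(v[:3]),(proj(p,place([[-44.5,-17,v[3]],[-44.5,17,v[3]]],v),s)-W([(102,378),(102,178)])).ravel()[1::2]]
for g in(f2,f3):
  r=least_squares(g,[473,250,-.57,90]);print(r.x,r.fun.round(2))
E
```

```text
top c [471.63154383 248.21534166 185.        ] [509.75459909 307.4151137  514.4596915 ]
[472.83530629 249.41950288  -0.57930502] -33.191732867945696 [-0.98  1.41  1.12  1.65 -0.84 -2.29  0.63 -2.12]
[473.21407855 248.44080973  -0.5641909   99.80355356] [ 0.12  2.25  2.19  1.89 -0.54 -1.71  0.93 -1.96 -1.22 -1.12 -1.96 -0.71]
[472.80388671 249.39956561  -0.57766879 113.69674877] [-0.95  1.48  1.14  1.65 -0.88 -2.24  0.6  -2.12  0.16 -0.25]
```

Emit:
drive_tool(commands="-.01 -.006 -.3 0 0 0 100;0 0 -.3 0 0 0 100;0 0 -.3 0 0 0 100;0 0 -.3 0 0 0 100;0 0 -.3 0 0 0 100;0 0 -.3 0 0 0 100;0 0 -.3 0 0 0 100;0 0 -.2 0 0 0 100;0 0 -.086 0 0 0 100;0 0 0 0 0 0 40;0 0 0 0 0 0 0;0 0 0 0 0 0 0;0 0 0 0 0 0 0;0 0 0 0 0 0 0;0 0 0 0 0 0 0;0 0 0 0 0 0 0", force=90)

```text
time_s: 4.53
eef_pos: [472.8, 250.2, 151.5]
ee_rot: [0.0, 0.877, 0.481, 0.002]
force: [-0.1, 0.1, 6.9]
grip_width: 0.53
grip_force: 93.4
```

Emit:
drive_tool(commands="0 0 .1 0 0 0 0;0 0 .3 0 0 0 0;0 0 .3 0 0 0 0;0 0 .3 0 0 0 0;0 0 .3 0 0 0 0;0 0 .2 0 0 0 0;.094 -.264 0 0 0 .063 0;.094 -.264 0 0 0 .063 0;.094 -.264 0 0 0 .063 0;.094 -.264 0 0 0 .063 0;.094 -.264 0 0 0 .063 0;.094 -.264 0 0 0 .063 0;.094 -.264 0 0 0 .063 0;.094 -.264 0 0 0 .063 0;.094 -.264 0 0 0 .063 0;.094 -.264 0 0 0 .063 0;.094 -.264 0 0 0 .063 0;.094 -.264 0 0 0 .063 0;.094 -.264 0 0 0 .063 0;.094 -.264 0 0 0 .063 0")

```text
time_s: 6.2
eef_pos: [603.4, -121.0, 299.8]
ee_rot: [-0.001, 0.661, 0.75, -0.0]
force: [0.5, 1.2, -4.6]
grip_width: 0.527
grip_force: 94.1
```

```bash
python3 - <<'E'
from rig import *
from h import *
import pickle
s=sense();D={n:capture(n) for n in("side","scene","wrist")};D["s"]=s;pickle.dump(D,open("d2.pkl","wb"))
print(s["time_s"],s["eef_pos"],rot(s["ee_rot"]).as_euler("ZYX",degrees=True),s["force"],s["grip_width"])
a=cv2.resize(D["side"]["pixels"][60:210,230:350],(480,600),interpolation=cv2.INTER_CUBIC) # x4
cv2.imwrite("pics/d2a.png",a)
cv2.imwrite("pics/d2b.png",cv2.resize(D["scene"]["pixels"][140:350,330:590],None,fx=2.8,fy=2.8,interpolation=cv2.INTER_CUBIC))
E
```

```text
6.2 [ 603.40163504 -121.04577848  299.80497372] [ 9.72593638e+01 -3.68747778e-02 -1.79933514e+02] [ 0.4798482   1.17603392 -4.63516496] 0.527231891704292
```

View pics/d2a.png

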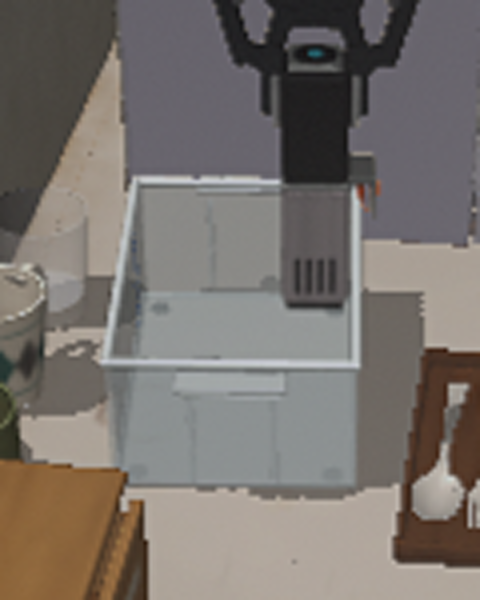

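View pics/d2b.png

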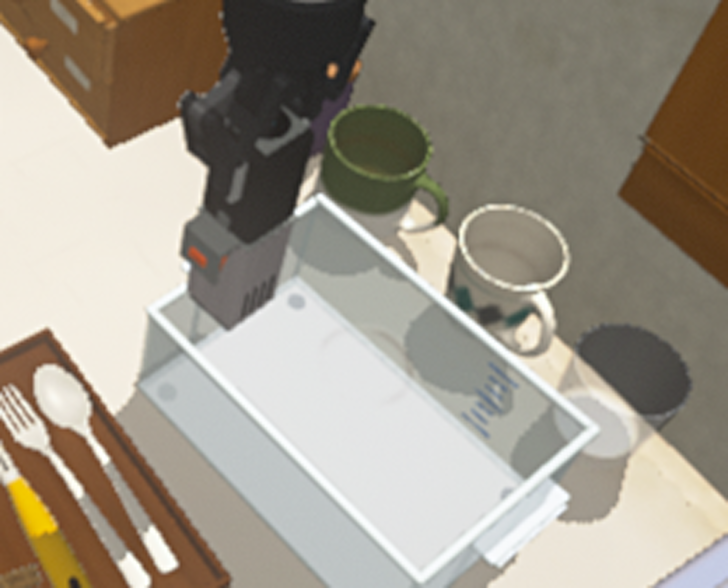

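Stick hangs upright over the near-left corner; clip (orange jaw) outside near wall. Rim near-left corner at (360,363) in side crop, (148,309) in scene crop. Now refining the rim by ridge matching.

```bash
python3 - <<'E'
from h import *
import pickle
from scipy.optimize import minimize
from scipy.ndimage import map_coordinates
D0=pickle.load(open("d0.pkl","rb"));s=pickle.load(open("d2.pkl","rb"))["s"]
c=np.array([[-88.75,128.75,113],[88.75,128.75,113],[88.75,-128.75,113],[-88.75,-128.75,113.]])
t=np.linspace(.03,.97,120)[:,None]
L=np.vstack([c[i]*(1-t)+c[(i+1)%4]*t for i in range(4)])
def ridge(p):
    g=cv2.cvtColor(p["pixels"],cv2.COLOR_BGR2GRAY).astype(float)
    return cv2.GaussianBlur(g,(0,0),1.0)-cv2.GaussianBlur(g,(0,0),4)
I={n:ridge(D0[n]) for n in("scene","side")}
def score(v,cams):
    return -sum(map_coordinates(I[n],proj(D0[n],place(L,v)).T[::-1],order=1).mean() for n in cams)
for cams in(("scene","side"),("scene",),("side",)):
    best=min((minimize(score,[671.5+a,-208.8+b,.115+d],args=(cams,),method="Nelder-Mead",options=dict(initial_simplex=np.array([671.5+a,-208.8+b,.115+d])+np.array([[0,0,0],[4,0,0],[0,4,0],[0,0,.03]]),xatol=.01)) for a in(-3,3) for b in(-3,3) for d in(-.03,.03)),key=lambda r:r.fun)
    v=best.x;print(cams,v.round(3),best.fun.round(2),"corner",place([-85,125,115],v).round(1),"target",place([-62,102,0],v).round(1),"yaw deg",np.degrees(v[2]).round(2))
print(s["eef_pos"])
E
```

```text
('scene', 'side') [ 6.73714e+02 -2.06698e+02  1.13000e-01] -53.33 corner [[575.1 -92.1 115. ]] target [[ 600.6 -112.4    0. ]] yaw deg 6.49
('scene',) [ 6.72965e+02 -2.06489e+02  1.13000e-01] -31.89 corner [[574.4 -91.9 115. ]] target [[ 599.8 -112.1    0. ]] yaw deg 6.49
('side',) [ 6.76094e+02 -2.08041e+02  1.18000e-01] -24.31 corner [[577.  -93.9 115. ]] target [[ 602.5 -114.1    0. ]] yaw deg 6.77
[ 603.40163504 -121.04577848  299.80497372]
```

Emit:
drive_tool(commands=".031 .029 0 0 0 -.017 0;0 0 0 0 0 0 0;0 0 -.1 0 0 0 0;0 0 -.1 0 0 0 0;0 0 -.1 0 0 0 0;0 0 -.1 0 0 0 0;0 0 -.1 0 0 0 0;0 0 -.1 0 0 0 0;0 0 0 0 0 0 0;0 0 0 0 0 0 0")

```text
time_s: 7.18
eef_pos: [606.5, -116.9, 239.1]
ee_rot: [-0.0, 0.667, 0.745, -0.0]
force: [-0.1, -0.2, -5.1]
grip_width: 0.525
grip_force: 94.5
```

Emit:
drive_tool(commands="-.01 -.001 0 0 0 0 0;-.01 -.001 0 0 0 0 0;-.01 -.001 0 0 0 0 0;0 0 0 0 0 0 0;0 0 0 0 0 0 0")

```text
time_s: 7.6
eef_pos: [603.7, -117.3, 240.0]
ee_rot: [0.0, 0.667, 0.745, 0.0]
force: [-0.0, -0.0, -5.6]
grip_width: 0.534
grip_force: 94.7
```

Emit:
drive_tool(commands="-.01 -.001 0 0 0 0 0;0 0 0 0 0 0 0;0 0 0 0 0 0 0")

```text
time_s: 7.85
eef_pos: [602.6, -117.4, 239.7]
ee_rot: [0.0, 0.667, 0.745, -0.0]
force: [0.5, -0.0, -5.6]
grip_width: 0.527
grip_force: 94.7
```

Emit:
drive_tool(commands="-.01 -.001 0 0 0 0 0;0 0 0 0 0 0 0;0 0 0 0 0 0 0")

```text
time_s: 8.1
eef_pos: [601.6, -117.4, 239.7]
ee_rot: [-0.0, 0.667, 0.745, -0.0]
force: [0.3, 0.1, -5.5]
grip_width: 0.531
grip_force: 94.7
```

Emit:
drive_tool(commands="-.01 -.001 0 0 0 0 0;0 0 0 0 0 0 0;0 0 0 0 0 0 0")

```text
time_s: 8.35
eef_pos: [600.6, -117.5, 239.7]
ee_rot: [-0.0, 0.667, 0.745, -0.0]
force: [0.7, -0.1, -5.1]
grip_width: 0.529
grip_force: 94.7
```

Emit:
drive_tool(commands="-.005 -.001 0 0 0 0 0;0 0 0 0 0 0 0;0 0 0 0 0 0 0")

```text
time_s: 8.6
eef_pos: [600.2, -117.6, 239.7]
ee_rot: [0.0, 0.667, 0.745, 0.0]
force: [0.3, -0.1, -5.3]
grip_width: 0.532
grip_force: 94.7
```

Emit:
drive_tool(commands="-.006 -.001 0 0 0 0 0;0 0 0 0 0 0 0;0 0 0 0 0 0 0")

```text
time_s: 8.85
eef_pos: [599.5, -117.8, 239.7]
ee_rot: [-0.0, 0.667, 0.745, -0.0]
force: [0.0, 0.6, -5.6]
grip_width: 0.532
grip_force: 94.7
```

Emit:
drive_tool(commands="-.006 -.001 0 0 0 0 0;0 0 0 0 0 0 0;0 0 0 0 0 0 0")

```text
time_s: 9.1
eef_pos: [598.9, -117.8, 239.7]
ee_rot: [-0.0, 0.667, 0.745, -0.0]
force: [0.1, -0.4, -6.3]
grip_width: 0.527
grip_force: 94.7
```

Emit:
drive_tool(commands="-.004 0 0 0 0 0 0;0 0 0 0 0 0 0;0 0 0 0 0 0 0")

```text
time_s: 9.35
eef_pos: [598.7, -117.9, 239.7]
ee_rot: [0.0, 0.667, 0.745, 0.0]
force: [1.0, -0.6, -4.9]
grip_width: 0.53
grip_force: 94.8
```

Emit:
drive_tool(commands="-.005 -.001 0 0 0 0 0;0 0 0 0 0 0 0;0 0 0 0 0 0 0")

```text
time_s: 9.6
eef_pos: [598.4, -118.0, 239.8]
ee_rot: [0.0, 0.667, 0.745, 0.0]
force: [3.2, -0.0, -5.3]
grip_width: 0.527
grip_force: 94.7
```

Emit:
drive_tool(commands="-.005 0 0 0 0 0 0;0 0 0 0 0 0 0;0 0 0 0 0 0 0")

```text
time_s: 9.85
eef_pos: [597.7, -118.0, 239.8]
ee_rot: [0.0, 0.667, 0.745, 0.0]
force: [2.9, 0.1, -5.6]
grip_width: 0.528
grip_force: 94.8
```

Emit:
drive_tool(commands=".012 0 0 0 0 0 0;-.003 .03 0 0 0 0 0;0 0 0 0 0 0 0;0 0 0 0 0 0 0")

```text
time_s: 10.18
eef_pos: [598.1, -114.7, 239.5]
ee_rot: [-0.001, 0.667, 0.745, -0.0]
force: [-0.5, 0.2, -5.0]
grip_width: 0.525
grip_force: 94.9
```

Emit:
drive_tool(commands="-.001 .01 0 0 0 0 0;0 0 0 0 0 0 0;0 0 0 0 0 0 0")

```text
time_s: 10.43
eef_pos: [598.3, -113.9, 239.7]
ee_rot: [-0.0, 0.667, 0.745, -0.0]
force: [-0.5, 0.8, -4.3]
grip_width: 0.528
grip_force: 94.9
```

Emit:
drive_tool(commands="-.001 .006 0 0 0 0 0;0 0 0 0 0 0 0;0 0 0 0 0 0 0")

```text
time_s: 10.68
eef_pos: [598.2, -113.3, 239.7]
ee_rot: [-0.0, 0.667, 0.745, -0.0]
force: [0.6, 0.3, -5.4]
grip_width: 0.53
grip_force: 94.9
```

Emit:
drive_tool(commands="-.001 .006 0 0 0 0 0;0 0 0 0 0 0 0;0 0 0 0 0 0 0")

```text
time_s: 10.93
eef_pos: [598.1, -112.7, 239.7]
ee_rot: [-0.0, 0.667, 0.745, -0.0]
force: [0.3, -0.2, -5.1]
grip_width: 0.531
grip_force: 94.9
```

Emit:
drive_tool(commands="-.001 .006 0 0 0 0 0;0 0 0 0 0 0 0;0 0 0 0 0 0 0")

```text
time_s: 11.18
eef_pos: [598.0, -112.1, 239.7]
ee_rot: [0.0, 0.667, 0.745, -0.0]
force: [-1.1, 0.3, -4.9]
grip_width: 0.528
grip_force: 94.9
```

Emit:
drive_tool(commands="-.001 .006 0 0 0 0 0;0 0 0 0 0 0 0;0 0 0 0 0 0 0")

```text
time_s: 11.43
eef_pos: [598.0, -111.5, 239.7]
ee_rot: [0.0, 0.667, 0.745, 0.0]
force: [-0.1, -0.4, -5.6]
grip_width: 0.527
grip_force: 94.9
```

Emit:
drive_tool(commands="-.001 .006 0 0 0 0 0;0 0 0 0 0 0 0;0 0 0 0 0 0 0")

```text
time_s: 11.68
eef_pos: [597.9, -110.9, 239.7]
ee_rot: [0.0, 0.667, 0.745, -0.0]
force: [-0.2, 0.5, -4.8]
grip_width: 0.529
grip_force: 94.9
```

Emit:
drive_tool(commands="-.001 .006 0 0 0 0 0;0 0 0 0 0 0 0;0 0 0 0 0 0 0")

```text
time_s: 11.93
eef_pos: [597.8, -110.6, 239.8]
ee_rot: [0.0, 0.667, 0.745, -0.0]
force: [-0.8, -1.9, -5.9]
grip_width: 0.527
grip_force: 94.9
```

Emit:
drive_tool(commands="-.001 .005 0 0 0 0 0;0 0 0 0 0 0 0;0 0 0 0 0 0 0")

```text
time_s: 12.18
eef_pos: [597.7, -110.2, 239.8]
ee_rot: [0.0, 0.667, 0.745, -0.0]
force: [1.4, -3.2, -5.0]
grip_width: 0.531
grip_force: 94.9
```

Emit:
drive_tool(commands="-.001 .005 0 0 0 0 0;0 0 0 0 0 0 0;0 0 0 0 0 0 0")

```text
time_s: 12.43
eef_pos: [597.7, -109.6, 239.8]
ee_rot: [0.0, 0.667, 0.745, -0.0]
force: [0.6, -4.6, -4.7]
grip_width: 0.529
grip_force: 94.9
```

Emit:
drive_tool(commands="-.004 -.008 0 0 0 0 0;0 0 -.03 0 0 0 0;0 0 -.05 0 0 0 0;0 0 -.05 0 0 0 0;0 0 -.05 0 0 0 0;0 0 -.05 0 0 0 0;0 0 -.03 0 0 0 0;0 0 0 0 0 0 0;0 0 0 0 0 0 0")

```text
time_s: 13.18
eef_pos: [597.1, -110.0, 212.9]
ee_rot: [-0.0, 0.667, 0.745, -0.0]
force: [1.5, -3.8, -6.4]
grip_width: 0.528
grip_force: 95.0
```

```bash
python3 - <<'E'
from rig import *
from h import *
s=sense();a=capture("side");b=capture("scene")
f=lambda p,x0,y0:cv2.resize(p["pixels"][y0:y0+100,x0:x0+66],(396,600),interpolation=cv2.INTER_CUBIC)
cv2.imwrite("pics/e1.png",np.hstack([f(a,276,75),f(b,378,190)]))
print(s["force"],s["wrist_torque"])
E
```

```text
[ 1.53557881 -3.81305163 -6.36990041] [-0.95583989 -0.53629982 -0.05498488]
```

View pics/e1.png

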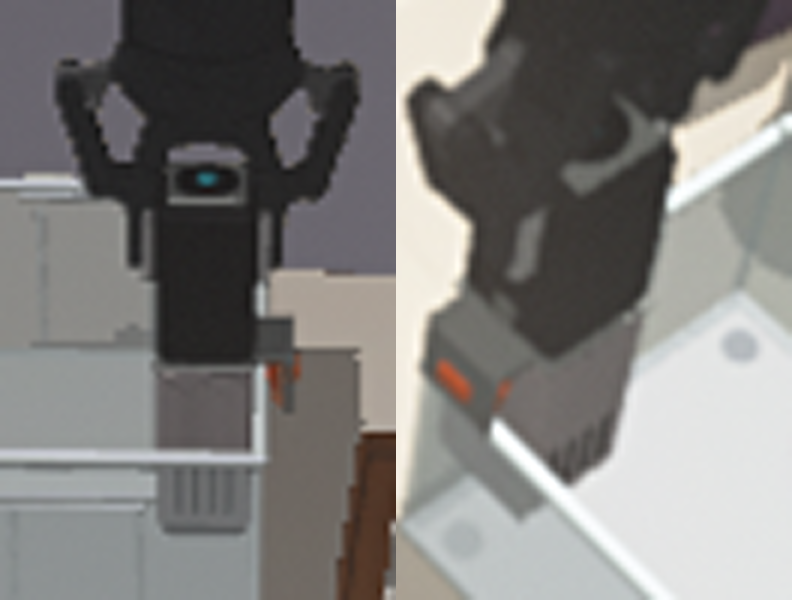

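Emit:
drive_tool(commands=".001 -.01 0 0 0 0 0;0 0 0 0 0 0 0;0 0 0 0 0 0 0")

```text
time_s: 13.53
eef_pos: [597.2, -110.6, 213.6]
ee_rot: [-0.001, 0.667, 0.745, 0.0]
force: [0.5, 0.2, -6.0]
grip_width: 0.529
grip_force: 94.9
```

Emit:
drive_tool(commands="0 -.003 -.04 0 0 0 0;0 0 -.04 0 0 0 0;0 0 -.04 0 0 0 0;0 0 -.02 0 0 0 0;0 0 0 0 0 0 0;0 0 0 0 0 0 0")

```text
time_s: 14.03
eef_pos: [597.2, -111.3, 199.5]
ee_rot: [-0.0, 0.667, 0.745, -0.0]
force: [1.2, 0.6, -5.9]
grip_width: 0.526
grip_force: 94.7
```

Emit:
drive_tool(commands="-.003 .006 0 0 0 0 0;0 0 -.03 0 0 0 0;0 0 -.03 0 0 0 0;0 0 -.02 0 0 0 0;0 0 0 0 0 0 0;0 0 0 0 0 0 0")

```text
time_s: 14.53
eef_pos: [597.1, -110.8, 191.5]
ee_rot: [0.0, 0.667, 0.745, 0.0]
force: [2.6, 1.2, -6.2]
grip_width: 0.527
grip_force: 94.9
```

Emit:
drive_tool(commands="0 0 -.02 0 0 0 0;0 0 -.01 0 0 0 0;0 0 0 0 0 0 0;0 0 0 0 0 0 0")

```text
time_s: 14.87
eef_pos: [597.1, -110.8, 188.6]
ee_rot: [0.0, 0.667, 0.745, 0.0]
force: [4.4, 0.3, -6.5]
grip_width: 0.531
grip_force: 94.8
```

Emit:
drive_tool(commands="0 0 -.01 0 0 0 0;0 0 -.01 0 0 0 0;0 0 0 0 0 0 0;0 0 0 0 0 0 0")

```text
time_s: 15.2
eef_pos: [597.0, -110.8, 186.6]
ee_rot: [0.0, 0.667, 0.745, 0.0]
force: [4.4, -0.4, -6.1]
grip_width: 0.528
grip_force: 94.8
```

Emit:
drive_tool(commands="0 0 -.01 0 0 0 0;0 0 -.01 0 0 0 0;0 0 0 0 0 0 0;0 0 0 0 0 0 0")

```text
time_s: 15.53
eef_pos: [597.0, -110.9, 184.5]
ee_rot: [-0.0, 0.667, 0.745, -0.0]
force: [3.4, -0.3, -5.9]
grip_width: 0.521
grip_force: 94.8
```

Emit:
drive_tool(commands=".003 0 -.01 0 0 0 0;0 0 -.01 0 0 0 0;0 0 0 0 0 0 0;0 0 0 0 0 0 0")

```text
time_s: 15.87
eef_pos: [597.1, -110.9, 182.5]
ee_rot: [-0.0, 0.667, 0.745, -0.0]
force: [1.8, 0.0, -5.6]
grip_width: 0.527
grip_force: 95.0
```

Emit:
drive_tool(commands="0 0 -.01 0 0 0 0;0 0 0 0 0 0 0;0 0 0 0 0 0 0")

```text
time_s: 16.12
eef_pos: [597.1, -110.9, 181.5]
ee_rot: [-0.0, 0.667, 0.745, -0.0]
force: [1.1, -0.2, -5.7]
grip_width: 0.529
grip_force: 95.0
```

Emit:
drive_tool(commands="0 0 -.01 0 0 0 0;0 0 0 0 0 0 0;0 0 0 0 0 0 0")

```text
time_s: 16.37
eef_pos: [597.1, -110.9, 180.6]
ee_rot: [-0.0, 0.667, 0.745, -0.0]
force: [-0.0, -1.5, -5.0]
grip_width: 0.53
grip_force: 95.0
```

Emit:
drive_tool(commands="0 0 -.01 0 0 0 0;0 0 0 0 0 0 0;0 0 0 0 0 0 0")

```text
time_s: 16.62
eef_pos: [597.1, -110.9, 179.6]
ee_rot: [-0.0, 0.667, 0.745, -0.0]
force: [0.4, -1.3, -5.0]
grip_width: 0.53
grip_force: 95.0
```

Emit:
drive_tool(commands="-.004 0 -.01 0 0 0 0;0 0 0 0 0 0 0;0 0 0 0 0 0 0")

```text
time_s: 16.87
eef_pos: [597.0, -110.9, 178.7]
ee_rot: [0.0, 0.667, 0.745, 0.0]
force: [0.6, -0.9, -5.9]
grip_width: 0.527
grip_force: 95.1
```

Emit:
drive_tool(commands="0 0 -.01 0 0 0 0;0 0 0 0 0 0 0;0 0 0 0 0 0 0")

```text
time_s: 17.12
eef_pos: [597.0, -110.9, 178.1]
ee_rot: [0.0, 0.667, 0.745, 0.0]
force: [0.6, -1.8, -1.1]
grip_width: 0.523
grip_force: 95.6
```

Emit:
drive_tool(commands="0 0 -.01 0 0 0 0;0 0 0 0 0 0 0;0 0 0 0 0 0 0")

```text
time_s: 17.37
eef_pos: [597.0, -110.9, 177.1]
ee_rot: [0.0, 0.667, 0.745, 0.0]
force: [0.2, -0.9, 2.3]
grip_width: 0.525
grip_force: 95.8
```

Emit:
drive_tool(commands="-.003 0 -.01 0 0 0 0;0 0 0 0 0 0 0;0 0 0 0 0 0 0")

```text
time_s: 17.62
eef_pos: [596.9, -110.9, 176.0]
ee_rot: [0.001, 0.667, 0.745, 0.0]
force: [2.2, 0.2, 3.1]
grip_width: 0.53
grip_force: 95.8
```

Emit:
drive_tool(commands="0 0 -.01 0 0 0 0;0 0 0 0 0 0 0;0 0 0 0 0 0 0")

```text
time_s: 17.87
eef_pos: [596.9, -110.9, 174.7]
ee_rot: [0.0, 0.667, 0.745, 0.0]
force: [5.1, -1.3, 0.3]
grip_width: 0.523
grip_force: 95.6
```

Emit:
drive_tool(commands="0 0 -.01 0 0 0 0;0 0 0 0 0 0 0;0 0 0 0 0 0 0")

```text
time_s: 18.12
eef_pos: [596.9, -110.9, 173.5]
ee_rot: [0.0, 0.667, 0.745, 0.0]
force: [4.6, -1.0, -0.9]
grip_width: 0.527
grip_force: 95.4
```

Emit:
drive_tool(commands="0 0 -.01 0 0 0 0;0 0 0 0 0 0 0;0 0 0 0 0 0 0")

```text
time_s: 18.37
eef_pos: [596.8, -110.9, 172.3]
ee_rot: [0.0, 0.667, 0.745, 0.0]
force: [5.3, -1.5, -1.4]
grip_width: 0.53
grip_force: 95.3
```

Emit:
drive_tool(commands="0 0 -.01 0 0 0 0;0 0 0 0 0 0 0;0 0 0 0 0 0 0")

```text
time_s: 18.62
eef_pos: [596.6, -110.9, 170.8]
ee_rot: [-0.0, 0.667, 0.745, -0.0]
force: [5.0, -1.1, -4.1]
grip_width: 0.526
grip_force: 95.0
```

Emit:
drive_tool(commands="0 0 -.01 0 0 0 0;0 0 0 0 0 0 0;0 0 0 0 0 0 0")

```text
time_s: 18.87
eef_pos: [596.3, -110.8, 169.6]
ee_rot: [-0.001, 0.667, 0.745, -0.0]
force: [3.3, -1.9, -6.9]
grip_width: 0.529
grip_force: 94.7
```

Emit:
drive_tool(commands="0 0 -.007 0 0 0 0;0 0 0 0 0 0 0;0 0 0 0 0 0 0")

```text
time_s: 19.12
eef_pos: [596.2, -110.8, 169.3]
ee_rot: [-0.001, 0.667, 0.745, -0.0]
force: [2.9, -2.6, -8.0]
grip_width: 0.529
grip_force: 94.8
```

Emit:
drive_tool(commands="0 0 -.006 0 0 0 0;0 0 0 0 0 0 0;0 0 0 0 0 0 0")

```text
time_s: 19.37
eef_pos: [596.3, -110.8, 169.1]
ee_rot: [-0.0, 0.667, 0.745, -0.0]
force: [2.4, -2.2, -5.7]
grip_width: 0.525
grip_force: 95.0
```

Emit:
drive_tool(commands="0 0 -.005 0 0 0 0;0 0 0 0 0 0 0;0 0 0 0 0 0 0")

```text
time_s: 19.62
eef_pos: [596.3, -110.8, 169.0]
ee_rot: [-0.0, 0.667, 0.745, -0.0]
force: [-0.3, -1.6, -2.6]
grip_width: 0.531
grip_force: 95.2
```

Emit:
drive_tool(commands="0 0 -.01 0 0 0 0;0 0 0 0 0 0 0;0 0 0 0 0 0 0")

```text
time_s: 19.87
eef_pos: [596.4, -110.9, 168.8]
ee_rot: [0.0, 0.667, 0.745, -0.0]
force: [-2.7, -1.2, 6.1]
grip_width: 0.531
grip_force: 95.9
```

Emit:
drive_tool(commands="0 0 -.01 0 0 0 0;0 0 0 0 0 0 0;0 0 0 0 0 0 0")

```text
time_s: 20.12
eef_pos: [596.5, -110.9, 168.7]
ee_rot: [0.0, 0.667, 0.745, -0.0]
force: [-4.4, -0.9, 12.3]
grip_width: 0.526
grip_force: 97.0
```

Emit:
drive_tool(commands="0 0 .022 0 0 0 0;0 0 0 0 0 0 0;0 0 0 0 0 0 0")

```text
time_s: 20.37
eef_pos: [596.4, -110.8, 168.9]
ee_rot: [-0.0, 0.667, 0.745, -0.0]
force: [-0.8, -1.6, -0.9]
grip_width: 0.528
grip_force: 95.5
```

Emit:
drive_tool(commands="0 .001 0 0 0 0 35;0 0 0 0 0 0 60;0 0 0 0 0 0 75;0 0 0 0 0 0 85;0 0 0 0 0 0 85;0 0 0 0 0 0 85", force=20)

```text
time_s: 20.87
eef_pos: [596.7, -110.7, 169.2]
ee_rot: [0.0, 0.667, 0.745, 0.0]
force: [-0.6, -0.1, 0.9]
grip_width: 0.848
grip_force: 0.0
```

```bash
python3 - <<'E'
from rig import *
from h import *
s=sense();a=capture("side");b=capture("scene")
f=lambda p,x0,y0:cv2.resize(p["pixels"][y0:y0+100,x0:x0+66],(396,600),interpolation=cv2.INTER_CUBIC)
cv2.imwrite("pics/e2.png",np.hstack([f(a,276,85),f(b,378,190)]))
print(s["force"],s["wrist_torque"])
E
```

```text
[-0.57869118 -0.1297553   0.86230709] [ 0.02769469 -0.02147788 -0.03656261]
```

View pics/e2.png

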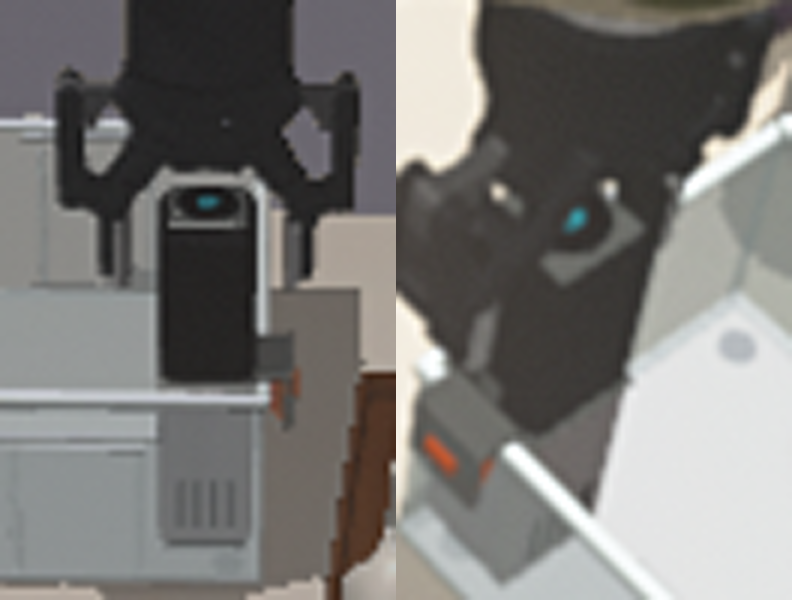

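Emit:
drive_tool(commands="0 0 0 0 0 0 100;0 0 .05 0 0 0 100;0 0 .2 0 0 0 100;0 0 .3 0 0 0 100;0 0 .3 0 0 0 100;0 0 .3 0 0 0 100;0 0 .2 0 0 0 100;0 0 .1 0 0 0 100;0 0 0 0 0 0 100")

```text
time_s: 21.72
eef_pos: [597.0, -110.8, 316.3]
ee_rot: [0.002, 0.667, 0.745, 0.001]
force: [-0.5, -0.3, -1.4]
grip_width: 0.997
grip_force: 0.0
```

```bash
python3 - <<'E'
from rig import *
from h import *
s=sense();p=capture("wrist");b=capture("scene");a=capture("side")
print(s["eef_pos"])
u=proj(p,[[597,-111,120]],s)[0].astype(int);print(u)
x,y=max(u[0]-50,0),max(u[1]-50,0)
f=lambda p,x0,y0,w:cv2.resize(p["pixels"][y0:y0+w,x0:x0+w],(400,400),interpolation=cv2.INTER_CUBIC)
cv2.imwrite("pics/e3.png",np.hstack([f(p,x,y,100),f(b,370,195,80)]))
# tub shift check
g=lambda q:cv2.GaussianBlur(cv2.cvtColor(q,cv2.COLOR_BGR2GRAY),(0,0),1).astype(np.float32)
import pickle
D0=pickle.load(open("d0.pkl","rb"))
for n,q,(r0,r1,c0,c1) in(("scene",b,(250,355,450,550)),("side",a,(100,200,255,295))):
    print(n,cv2.phaseCorrelate(g(D0[n]["pixels"])[r0:r1,c0:c1].copy(),g(q["pixels"])[r0:r1,c0:c1].copy()))
E
```

```text
[ 596.9674986  -110.84604455  316.3262938 ]
[323 176]
scene ((-0.2969935425460193, -0.005920214602959106), 0.9523943588468764)
side ((0.1861583674493943, 0.24130021139543345), 0.9967994948625565)
```

View pics/e3.png

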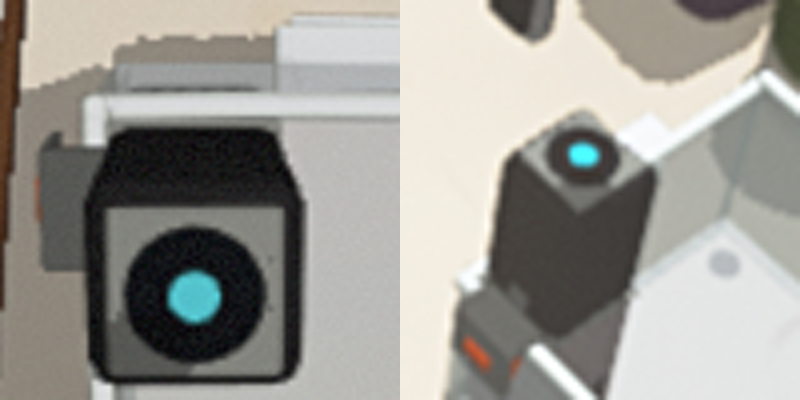

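```bash
python3 - <<'E'
from rig import *
from h import *
s=sense();p=capture("wrist")
g=cv2.cvtColor(p["pixels"],cv2.COLOR_BGR2GRAY)
x0,y0=273,126
for c in (305,312,320,328,336,344): print(c,g[140:184,c])
for y in(-86,-88,-90): print(y,proj(p,[[597,y,115.4],[597,y,17.4],[597,y,111]],s).round(1).tolist())
print(proj(p,[[597-46*.0,-111,202.4]],s))
E
```

```text
305 [133 135 133 150 155 152 143 138 137 138 145 186 211 216 218 218 187 136
 107 117  41  22  21  23  22  23  21  17  20  18  25  28  27  24  29  33
  31  31  31  69 107 127 131 129]
312 [138 134 136 153 157 160 157 159 139  94 126 184 215 217 217 219 187 134
  82  44  19   5  25  31  16  15  19  15  20  20  22  12  28  36  29  29
  32  33  34  74 109 128 134 130]
320 [137 135 138 153 159 158 157 156 139  82 127 186 213 217 218 216 185 141
  97  48  19  24  24  22  17  15  22  22  16  22  24  33  18  29  28  35
  37  31  35  74 107 130 137 136]
328 [136 135 138 153 158 159 158 157 140 100 139 189 212 219 218 215 182 146
 106  49  19  17  23  26  17  14  17  27  15  18  23  20  26  30  30  32
  33  31  36  76 110 128 134 136]
336 [135 133 132 151 158 157 160 154 139  98 136 187 213 217 217 216 179 153
 117  56  16  18  17  16  22  17  28  18  21  26  23  14  28  27  25  29
  32  33  47 116 129 128 135 135]
344 [178 175 167 155 156 153 155 154 155 156 158 189 213 218 219 213 177 152
 137 137 130  97  75  53  31  17  15  17  26  10  16  25  14  30  34  33
  34  38  36  73 107 124 134 132]
-86 [[327.6, 154.6], [326.6, 144.8], [327.5, 154.0]]
-88 [[327.4, 156.4], [326.5, 146.2], [327.3, 155.8]]
-90 [[327.2, 158.3], [326.3, 147.7], [327.1, 157.7]]
[[325.3955515  200.67140386]]
```

```bash
python3 -c "
from rig import *
print(finish_job())"
```

```text
the job is handed in; nothing more can be done
None
```

I hung the stick cooker inside the tub over the near wall in its left-hand corner and handed the job in at about 22 s; the judge returned no verdict. The force fell off as the jaw passed the rim and then met a hard stop at about 18 N. It stands about 1 mm or less from the left end wall by the last picture. The tub moved under about 1 mm; the arm touched nothing else, though I did not recheck the jars, lemon and timer afterwards.

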